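Fit the vial carrier on the shaker's drive pin and hold it down

TASK

Take the blue vial carrier by its black handle and fit it on the shaker, square with the shaker, by sliding it over the brass drive pin until the slot underneath drops onto the pin. Then press it all the way down on the sprung seat and finish while still holding it pressed down by the handle, as the shaker runs only while it is held. Leave the dishes and the other things on the bench where they are.

Things in the scene. Friction and masses are not known exactly. Their poses are not given: they have to be found in the camera images.
- carrier_grip (a point): Grip point of the loose blue vial carrier: middle of its black bar handle, 48 mm above the flat underside. Handle 44 mm long (its x), 16 mm wide (y), from the plate's top at 24 mm up to 69 mm. Plate 100 x 100 mm; two rows of amber vials with white caps rise 16 mm above it along y at x = +-39 mm. z up.
- carrier: The same carrier (about 0.3 kg); origin at the centre of its underside, 48 mm below the grip point. In the underside, centred here and not visible, is a blind slot 22 mm long (x), 14 mm wide (y), 19 mm deep; the rest is flat. The carrier may sit either way round.
- mixer: Cream shaker fixed to the bench, 150 (x) x 170 mm (y), origin on the bench under its centre. On top a sprung aluminium seat, 90 (x) x 110 mm (y), upper face 80 mm above the bench at rest, with a black line along the shaker's y through its centre. A brass drive pin stands up through this line.
- line_mid (a point): Middle of the black line, at the height of the pin's tip, 90 mm above the bench, 10 mm above the seat; axes as the shaker's. The pin (10 mm thick, tip tapered to 6 mm, fixed) stands anywhere within 18 mm of here along y: not measured, so see it, or feel: rest the carrier's underside lightly on its tip and slide along y until the carrier drops 10 mm onto the seat.
- seat (a joint): How far the shaker's sprung seat is pressed down, m: 0 at rest, 0.007 at its stop. It starts to give at about 5 N and reaches the stop at about 12 N (the carrier's own weight, about 3 N, is part of this and alone does not move it). It springs back up when let go.
- dish_a: Bystander, to be left alone: petri dish with yellow agar, 92 mm across, 17 mm high, between shaker and carrier on the white paper, nearer the robot; origin at the centre of its underside
- dish_b: Bystander, to be left alone: the same, between them, farther from the robot; origin at the centre of its underside
- dish_c: Bystander, to be left alone: dark petri dish, 92 mm across, 17 mm high, beyond them; origin at the centre of its underside
- dish_d: Bystander, to be left alone: pale yellow petri dish, 92 mm across, 17 mm high, beyond them; origin at the centre of its underside
- beaker_rim (a point): Bystander, to be left alone: glass beaker, 70 mm across, 90 mm high; this point is the centre of its mouth
- extract: Bystander, to be left alone: amber bottle with black cap, 48 mm across, 130 mm high; origin at the centre of its underside
- tipbox: Bystander, to be left alone: orange pipette-tip box, 110 x 75 x 60 mm high; origin at the centre of its underside

How it is judged:
By the outcome, as a careful person would: the job done as asked, in the order asked, and still so for the second after the job is handed in, while the arm keeps its last pose, push and grip.
It also fails if it takes over 54 s, if anything falls off the work surface, if the arm or the gripper's body presses on something with over 40 N, if the wrist force passes 120 N, or if a joint passes its speed limit or range.

ROBOT

A 6-joint arm with a two-finger parallel gripper is mounted at the origin on the work surface. World frame = base frame: x ahead of the robot, y to its left, z up, the work surface at z = 0. Lengths are in mm, angles in rad, forces in N, time in s.
With the tool pointing down it reaches from about 400 to 925 mm from the base axis. Payload 12.5 kg.
Tool frame: the origin (TCP) lies midway between the tips of the shut fingers; the grasp point (between the pads) lies 19 mm behind it (env.grip_depth is the distance from the TCP to the grasp point, in mm); z points along the fingers, y is the line along which they close (so a half turn about z gives the same grasp; the last joint's range is limited). The gripper opens to 95 mm and grips with 3 to 60 N. Pads are 20 mm wide; open, the fingers measure 119 mm over their backs; the gripper's body (75 mm by 180 mm) begins 59 mm behind the grasp point.
Start: joints at [-0.106, 0.491, 1.559, -0, 1.092, -0.106], TCP at [625.017, 0.021, 214.661] pointing down, gripper open.
Joint ranges: [-3.1, 3.1], [-0.84, 2.19], [0.05, 2.79], [-1.13, 4.28], [0.06, 2.93], [-2.69, 2.69]. Speed limits (rad/s): [2.22, 2.22, 2.79, 3.14, 3.14, 3.14].

INTERFACE

Orientations are given as [roll, pitch, yaw] about the fixed x, y, z axes, in that order (R = Rz(yaw) Ry(pitch) Rx(roll)).
In Python, from cell import monitor, viewer, order, env gives the robot as it stands.
- The arm moves only by the tool move_arm, never from a script. Its argument "moves" is one flat list of numbers, 4 for each row, row after row: the shift along the tool's x, y, z normalised to -1 to 1, where 1 is 0.15 m, then the turn about the tool's z normalised to -1 to 1, where 1 is pi/2 rad. A call has 1 to 10 rows; each row shifts and turns the commanded pose from where the row before left it, along the tool's axes as they then stand; what a row does not reach is not made up. A row lasts 1/8 s, in which the tool goes at most 62.5 mm and 10.7 degrees, less where a joint would pass 70% of its speed; a pose out of reach is approached as far as the arm can. A call with a number of a shift or a turn outside -1 to 1 is refused whole. A call with a gripper value outside its range is refused whole. "claw" is the finger opening in mm, from 0 to 95.1, set as the call begins (left out, the last holds). The fingers move at their own pace and stop on an object; the grip force is fixed at half the most. Time passes only in rows, so rows that do not move let the fingers close. It gives the time, the measured TCP pose, the force, the opening and the grip force at its end, in the units of the state.
- monitor.state(): the state, without advancing time (a new reading comes with each control period).
- viewer.read_camera(name): name is "scene" or "side" or "wrist"; returns the picture (420x560x3 uint8, red, green, blue); there is no depth.
- viewer.camera_info(name): a dict with "K" (3x3 intrinsics, pixels), "dist_coeffs" ([k1, k2, p1, p2, k3] as OpenCV has them; the pictures are not rectified), "camera_from_world" (4x4, takes a point from world to camera coordinates). Camera axes: x right, y down, z forward; pixel columns grow to the right and rows downward; lengths in mm; the calibration is good to about 2 mm. A picture is of the moment at which its call begins: read the wrist's pose just before it. camera_info takes no time and is no camera call; for the wrist camera it gives the pose at the moment of the call.
- order.job_done(): hands the job in; it is judged then, once.
The state is a dict: "t": time; "joints": joint angles; "qvel": joint speeds; "tau": joint torques, N m; "eef_pos": TCP position; "tcp_rot": TCP orientation; "ft_force": force on the tool from outside, world axes, zero at the start; "moment": the same for the moment, N m; "opening": opening from 0.0 (shut) to 1.0 (fully open); "grip_force": force on a finger pad.
Only numpy, scipy, OpenCV 4.12 (cv2) and the standard library are available. Lean on these libraries where they do the work, as an engineer would, in place of code of your own. Each camera call takes 0.05 s, during which the arm holds its last target. There are 200 camera calls.

## Working session

There is one attempt and no reset: what is moved stays moved. The work goes in short steps, Python scripts to look and compute and a tool call to move; the robot and the scene stay as the last step left them, time stands still between calls to the robot, and variables do not carry over. Pictures are saved under pics/ and viewed, at most 10 in all, crops included, and the job is handed in when it is done.

Besides the shell and the picture viewer there is one more tool, called after "Call:" as name(argument=value, ...) on one line, values as JSON. move_arm: Moves the arm, as the interface text tells. Scaled input: -1 to 1 covers 0.15 m each way for a shift and pi/2 rad each way for a turn. Its arguments: {"type":"object","properties":{"moves":{"type":"array"},"claw":{"type":"number"}},"required":["moves"]}

```bash
mkdir -p pics; cat > h.py <<'E'
import numpy as np, cv2
from cell import monitor, viewer, order, env
def shot(name,fn):
    ci=viewer.camera_info(name); im=viewer.read_camera(name)
    cv2.imwrite('pics/'+fn,im[:,:,::-1]); np.save('pics/'+fn+'.npy',im); 
    return im,ci
def ray(ci,uv,z):
    K=np.array(ci['K'],float);D=np.array(ci['dist_coeffs'],float);T=np.array(ci['camera_from_world'],float)
    p=cv2.undistortPoints(np.array(uv,float).reshape(-1,1,2),K,D).reshape(-1,2)
    R=T[:3,:3];c=-R.T@T[:3,3]
    d=np.c_[p,np.ones(len(p))]@R
    return c+d*((z-c[2])/d[:,2])[:,None]
def proj(ci,P):
    K=np.array(ci['K'],float);D=np.array(ci['dist_coeffs'],float);T=np.array(ci['camera_from_world'],float)
    r,_=cv2.Rodrigues(T[:3,:3])
    return cv2.projectPoints(np.array(P,float).reshape(-1,1,3),r,T[:3,3],K,D)[0].reshape(-1,2)
E
python3 - <<'E'
from h import *
import pickle
for n in ['scene','side']:
    im,ci=shot(n,n+'0.png'); pickle.dump(ci,open('pics/'+n+'.pkl','wb'))
    T=np.array(ci['camera_from_world']);print(n,-T[:3,:3].T@T[:3,3])
s=monitor.state();print(s)
a=cv2.imread('pics/scene0.png');b=cv2.imread('pics/side0.png')
E
```

```text
scene [1081.62491037 -425.59342578 1229.45830673]
side [454.37193705 730.93600394 860.99948858]
{'t': 0.1, 'joints': array([-1.05579280e-01,  4.91509375e-01,  1.55941935e+00, -2.21961476e-05,
        1.09167908e+00, -1.05640240e-01]), 'qvel': array([ 0.00114318, -0.00288376, -0.00302468, -0.00016605,  0.00096815,
        0.000729  ]), 'tau': array([ 2.47082615e-03, -6.13621187e+01, -2.58604574e+01,  6.93451893e-02,
        4.70101309e-02, -2.07912552e-05]), 'eef_pos': array([6.24775142e+02, 5.41172492e-02, 2.14103286e+02]), 'tcp_rot': array([-3.14058109e+00, -8.74647235e-05,  1.57086748e+00]), 'ft_force': array([-0.19985023,  0.41728192,  0.1013861 ]), 'moment': array([0.00706171, 0.06609108, 0.02018754]), 'grip_force': 0.0, 'opening': 0.9988576060679469}
```

View pics/scene0.png

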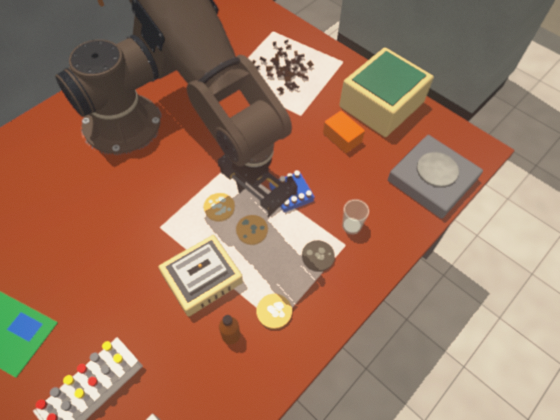

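View pics/side0.png

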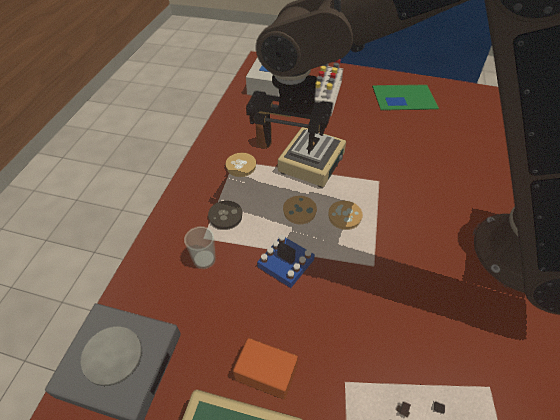

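The scene view shows the shaker at about (200,270) with the carrier partly hidden at (295,192). In the side view the carrier is at (286,260) and the shaker at (313,155). Next I'll enlarge both.

```bash
python3 - <<'E'
from h import *
import pickle
a=cv2.imread('pics/scene0.png');b=cv2.imread('pics/side0.png')
A=cv2.resize(a[225:325,150:250],(400,400),interpolation=cv2.INTER_CUBIC)
B=cv2.resize(b[220:300,245:325],(400,400),interpolation=cv2.INTER_CUBIC)
cv2.imwrite('pics/crop.png',np.hstack([A,B]))
cs=pickle.load(open('pics/side.pkl','rb'));cc=pickle.load(open('pics/scene.pkl','rb'))
hs=cv2.cvtColor(b,cv2.COLOR_BGR2HSV);m=cv2.inRange(hs,(105,120,40),(130,255,255));m[:220]=0;m[300:]=0;m[:,:245]=0;m[:,325:]=0
p=np.argwhere(m)[:,::-1];print(len(p),p.min(0),p.max(0))
P=ray(cs,p,24)[:,:2].astype(np.float32);print('carrier rect',cv2.minAreaRect(P))
hs=cv2.cvtColor(a,cv2.COLOR_BGR2HSV);h=a[225:325,150:250]
print('shaker approx seat z80',ray(cc,[[200,267]],80), 'side',ray(cs,[[313,148]],80))
E
```

```text
588 [258 238] [313 286]
carrier rect ((583.2943725585938, 189.46771240234375), (108.30681610107422, 105.10665893554688), 68.2134780883789)
shaker approx seat z80 [[ 598.5516175  -182.62980934   80.        ]] side [[ 592.28665435 -164.85648186   80.        ]]
```

View pics/crop.png

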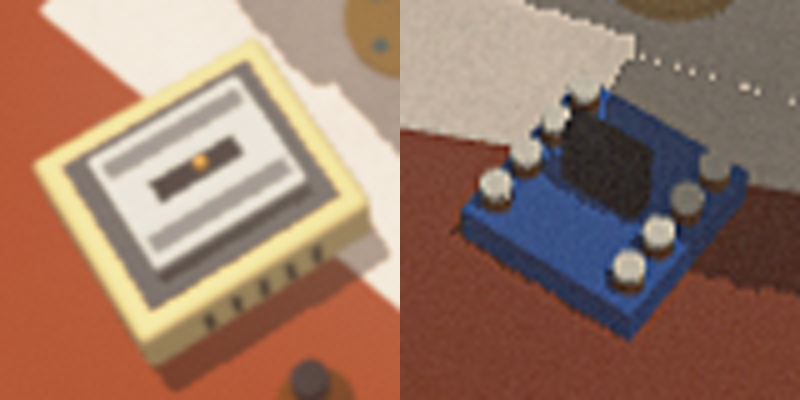

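The left crop shows the seat corners at about (85,157), (243,60), (308,178) and (157,272), with the brass pin tip at (201,160) just off the line's middle. The right crop shows the plate's top corners at about (463,212), (630,312), (748,170) and (600,90), with the handle at (605,160).

```bash
python3 - <<'E'
from h import *
import pickle
cs=pickle.load(open('pics/side.pkl','rb'));cc=pickle.load(open('pics/scene.pkl','rb'))
f=lambda q:np.array(q)/4.+[150-.4,225-.4]
s=ray(cc,f([(85,157),(243,60),(308,178),(157,272)]),80)[:,:2]
print(s.round(1),s.mean(0))
for i in range(4):
  d=s[(i+1)%4]-s[i];print(np.linalg.norm(d),np.degrees(np.arctan2(d[1],d[0])))
o=ray(cc,f([(35,165),(253,38),(372,200),(145,345)]),75)[:,:2];print(o.round(1))
print('line ends',ray(cc,f([(155,192),(240,147)]),80),'pin',ray(cc,f([(201,160)]),90))
f=lambda q:(np.array(q)-[400,0])/5.+[245-.4,220-.4]
s=ray(cs,f([(463,212),(630,312),(748,170),(600,90)]),24)[:,:2]
print(s.round(1),s.mean(0))
for i in range(4):
  d=s[(i+1)%4]-s[i];print(np.linalg.norm(d),np.degrees(np.arctan2(d[1],d[0])))
print('handle top',ray(cs,f([(570,112),(652,155)]),69))
cv=viewer.camera_info('wrist');T=np.array(cv['camera_from_world']);print(T)
E
```

```text
[[ 538.1 -228.3]
 [ 559.4 -111.2]
 [ 651.9 -139.6]
 [ 630.3 -247.8]] [ 594.91971875 -181.72490415]
119.09364110383704 79.7189488624371
96.78618589456524 -17.065269760193804
110.38793557443222 -101.29656334899146
94.19108360239845 168.07003223687002
[[ 517.  -253.2]
 [ 549.7  -94. ]
 [ 690.6 -120.5]
 [ 658.6 -283. ]]
line ends [[ 588.78868343 -213.37646617   80.        ]
 [ 604.54270534 -154.98917475   80.        ]] pin [[ 597.51666013 -180.57970445   90.        ]]
[[648.2 212.4]
 [557.1 246. ]
 [520.  153.8]
 [602.3 124.7]] [581.90747414 184.22491204]
97.09499043929264 159.79760950855143
99.30507655617568 -111.90561175866806
87.26969583519721 -19.48188298277791
98.99270592550326 62.37778867340277
handle top [[604.91616275 173.46843315  69.        ]
 [561.58493916 187.78830825  69.        ]]
[[ 9.99999803e-01 -5.70556278e-04 -2.62696224e-04 -6.24919274e+02]
 [-4.89034976e-04 -9.69664478e-01  2.44439280e-01 -2.74610862e+01]
 [-3.94193563e-04 -2.44439103e-01 -9.69664565e-01  3.89530216e+02]
 [ 0.00000000e+00  0.00000000e+00  0.00000000e+00  1.00000000e+00]]
```

Call:
move_arm(moves=[0.305,-0.067,0,0,0.305,-0.067,0,0,0.305,-0.067,0,0,0.305,-0.067,0,0,0,0,0,-0.115,0,0,0,-0.115,0,0,0,-0.115,0,0,0,-0.115,0,0,0,-0.115,0,0,0,-0.115], claw=95)

```text
t: 1.35
eef_pos: [584.7, 183.0, 214.3]
tcp_rot: [-3.141, -0.0, 2.661]
ft_force: [1.0, 0.3, -0.0]
opening: 1.001
grip_force: 0.0
```

Call:
move_arm(moves=[0,0,0,-0.088,0,0,0,0,0,0,0,0])

```text
t: 1.72
eef_pos: [584.8, 183.0, 214.5]
tcp_rot: [-3.141, -0.0, 2.79]
ft_force: [-0.0, -0.3, -0.8]
opening: 0.997
grip_force: 0.0
```

```bash
python3 - <<'E'
from h import *
import pickle
s=monitor.state();print(s['eef_pos'],s['tcp_rot'],s['joints'],s['ft_force'])
im,ci=shot('wrist','w1.png');pickle.dump(ci,open('pics/w1.pkl','wb'))
E
```

```text
[584.75985195 183.01009836 214.50458582] [-3.14147948e+00 -1.70378632e-04  2.78979703e+00] [ 1.95553073e-01  4.73567385e-01  1.59042948e+00 -9.05151840e-06
  1.07780018e+00 -1.02344335e+00] [-0.01096603 -0.29870779 -0.82695999]
```

View pics/w1.png

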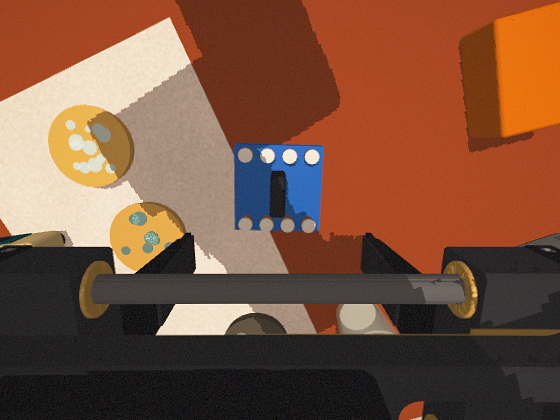

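The wrist view shows the carrier at (279,188), nearly square to the image, with its dark handle at (278,193).

```bash
python3 - <<'E'
from h import *
import pickle
im=cv2.imread('pics/w1.png');ci=pickle.load(open('pics/w1.pkl','rb'))
T=np.array(ci['camera_from_world']);print('cam',-T[:3,:3].T@T[:3,3])
hs=cv2.cvtColor(im,cv2.COLOR_BGR2HSV)
m=cv2.inRange(hs,(100,120,60),(130,255,255));m[:130]=0;m[245:]=0;m[:,:225]=0;m[:,335:]=0
p=np.argwhere(m)[:,::-1]
r=cv2.minAreaRect(ray(ci,p,24)[:,:2].astype(np.float32));print('plate',r)
k=((hs[...,2]<60)*255).astype(np.uint8);k[:160]=0;k[228:]=0;k[:,:262]=0;k[:,300:]=0
n,l,st,c=cv2.connectedComponentsWithStats(k);i=1+st[1:,4].argmax();print(st[i])
q=np.argwhere(l==i)[:,::-1]
for z in(69,46): print(z,cv2.minAreaRect(ray(ci,q,z)[:,:2].astype(np.float32)))
print(ray(ci,[[278,171],[278,217],[270,193],[286,193]],69))
# predicted handle top/bottom corner pixels for hypothesis
x=np.array(r[0]);
for yaw in(-20,-22,-18):
  a=np.radians(yaw);R=np.array([[np.cos(a),-np.sin(a)],[np.sin(a),np.cos(a)]])
  for z in(69,24): print(yaw,z,proj(ci,[list(x+R@[sx*22,sy*8])+[z] for sx,sy in((1,1),(1,-1),(-1,-1),(-1,1))]).round(0).tolist())
E
```

```text
cam [520.69786382 206.40271564 384.63535341]
plate ((583.8865966796875, 182.66778564453125), (99.00865936279297, 100.57400512695312), 68.48402404785156)
[270 171  16  47 683]
69 ((581.7779541015625, 183.61349487304688), (15.152552604675293, 47.52931213378906), 69.4664535522461)
46 ((586.2288208007812, 181.95291137695312), (16.25668716430664, 50.992713928222656), 69.46659851074219)
[[559.68431454 192.2941621   69.        ]
 [604.2808331  175.90477278  69.        ]
 [577.81557937 177.00732816  69.        ]
 [583.4022491  192.20128749  69.        ]]
-20 69 [[285.0, 217.0], [270.0, 218.0], [269.0, 175.0], [285.0, 175.0]]
-20 24 [[284.0, 207.0], [271.0, 207.0], [270.0, 169.0], [284.0, 169.0]]
-22 69 [[284.0, 218.0], [269.0, 217.0], [270.0, 175.0], [286.0, 175.0]]
-22 24 [[284.0, 207.0], [270.0, 207.0], [271.0, 169.0], [285.0, 170.0]]
-18 69 [[286.0, 217.0], [270.0, 218.0], [268.0, 175.0], [284.0, 175.0]]
-18 24 [[285.0, 207.0], [271.0, 207.0], [270.0, 170.0], [284.0, 169.0]]
```

Call:
move_arm(moves=[0.005,0,0.25,0.007,0,0,0.3,0,0,0,0.3,0,0,0,0.2,0,0,0,0.12,0,0,0,0.06,0,0,0,0,0])

```text
t: 2.65
eef_pos: [584.3, 183.3, 30.4]
tcp_rot: [3.141, 0.0, 2.782]
ft_force: [-0.2, 0.5, -0.0]
opening: 0.997
grip_force: 0.0
```

Call:
move_arm(moves=[0,0,0,0,0,0,0,0,0,0,0,0,0,0,0,0,0,0,0,0,0,0,0,0], claw=0)

```text
t: 3.4
eef_pos: [584.1, 183.3, 30.1]
tcp_rot: [-3.142, 0.0, 2.782]
ft_force: [0.1, 0.2, 0.3]
opening: 0.425
grip_force: 0.0
```

Call:
move_arm(moves=[0,0,0,0,0,0,0,0,0,0,0,0,0,0,0,0,0,0,0,0,0,0,0,0])

```text
t: 4.15
eef_pos: [584.1, 183.2, 30.1]
tcp_rot: [-3.142, 0.0, 2.782]
ft_force: [0.4, -0.9, 0.2]
opening: 0.165
grip_force: 30.0
```

Call:
move_arm(moves=[0,0,-0.05,0,0,0,-0.15,0,0,0,-0.2,0,0,0,-0.2,0,0,0,-0.15,-0.05,0,0,-0.1,-0.05,0,0,0,0])

```text
t: 5.03
eef_pos: [584.4, 183.4, 158.9]
tcp_rot: [3.141, 0.002, 2.938]
ft_force: [0.0, 0.3, -2.7]
opening: 0.165
grip_force: 30.0
```

Call:
move_arm(moves=[-0.03,-0.1,0,0,-0.06,-0.2,0,0,-0.08,-0.28,0,0,-0.08,-0.28,0,0,-0.08,-0.28,0,0,-0.05,-0.2,0,0,-0.02,-0.1,0,0,0,0,0,0,0,0,0,0])

```text
t: 6.15
eef_pos: [599.2, -39.5, 157.5]
tcp_rot: [3.141, -0.0, 2.939]
ft_force: [0.3, 0.1, -2.3]
opening: 0.17
grip_force: 30.0
```

```bash
python3 - <<'E'
from h import *
import pickle
s=monitor.state();print(s['eef_pos'],s['tcp_rot'],s['ft_force'],s['opening'])
im,ci=shot('wrist','w2.png');pickle.dump(ci,open('pics/w2.pkl','wb'))
E
```

```text
[599.23803695 -39.51643681 157.4732376 ] [ 3.14141292e+00 -3.80033081e-04  2.93931195e+00] [ 0.30561559  0.14783842 -2.25917631] 0.17004187772383292
```

View pics/w2.png

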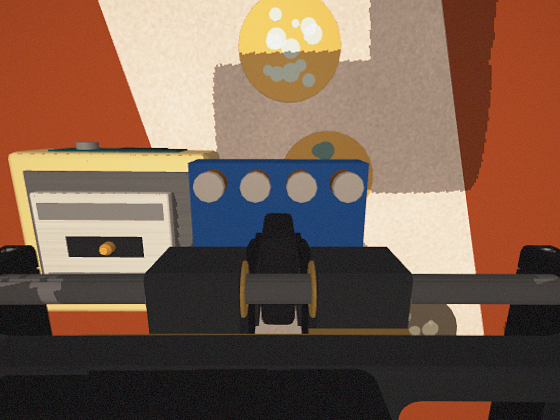

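The wrist view shows the shaker at left: the seat's far edge runs (30,193) to (170,195), the black line (66,247) to (143,247), and the brass pin sits at about (107,249).

```bash
python3 - <<'E'
from h import *
import pickle
im=cv2.imread('pics/w2.png');ci=pickle.load(open('pics/w2.pkl','rb'))
g=cv2.cvtColor(im,cv2.COLOR_BGR2GRAY);hs=cv2.cvtColor(im,cv2.COLOR_BGR2HSV)
m=((hs[...,1]>110)&(hs[...,2]>70)).astype(np.uint8);m[:232]=0;m[262:]=0;m[:,:70]=0;m[:,140:]=0
q=np.argwhere(m)[:,::-1];print('pin px',q.min(0),q.max(0),q.mean(0),len(q))
for v in range(238,258,3): print(v,q[q[:,1]==v][:,0].tolist()[:1],q[q[:,1]==v][:,0].tolist()[-1:])
k=((g<60)&(hs[...,1]<110)).astype(np.uint8)[225:268,50:160]|m[225:268,50:160]
n,l,st,c=cv2.connectedComponentsWithStats(k);i=1+st[1:,4].argmax();print(st[i])
L=np.argwhere(l==i)[:,::-1]+[50,225]
r=cv2.minAreaRect(ray(ci,L,80)[:,:2].astype(np.float32));print('line rect',r)
w=cv2.inRange(hs,(0,0,90),(180,60,255));e=cv2.Canny(g,40,120)
# seat left and top edges: subpixel by gradient
def edge_col(v,a,b): row=g[v,a:b].astype(int);return a+np.argmax(np.abs(np.diff(row)))
print('L',[edge_col(v,22,45) for v in range(200,270,10)])
print('T',[183+np.argmax(np.diff(g[183:200,u].astype(int))) for u in range(40,165,15)])
print('R',[edge_col(v,160,185) for v in range(200,245,8)])
E
```

```text
pin px [ 99 241] [115 255] [106.61878453 248.02762431] 181
238 [] []
241 [107] [108]
244 [102] [114]
247 [99] [115]
250 [99] [114]
253 [100] [110]
256 [] []
[  16   12   78   20 1489]
line rect ((596.7977294921875, -184.89100646972656), (61.19779968261719, 16.701858520507812), 78.28871154785156)
L [np.int64(30), np.int64(29), np.int64(31), np.int64(33), np.int64(35), np.int64(34), np.int64(41)]
T [np.int64(193), np.int64(193), np.int64(192), np.int64(192), np.int64(193), np.int64(193), np.int64(193), np.int64(193), np.int64(193)]
R [np.int64(168), np.int64(162), np.int64(163), np.int64(170), np.int64(170), np.int64(171)]
```

```bash
python3 - <<'E'
from h import *
import pickle
ci=pickle.load(open('pics/w2.pkl','rb'));cc=pickle.load(open('pics/scene.pkl','rb'))
t=np.linspace(0,6.28,40)
for s in range(-8,15,2):
  c=np.array([596.8,-184.9])+s*np.array([.203,.979])
  P=[[c[0]+r*np.cos(x),c[1]+r*np.sin(x),z] for x in t for r,z in((3,90),(5,86),(5,80))]
  q=proj(ci,P);print(s,q.min(0).round(1),q.max(0).round(1),q.mean(0).round(1),'scene',proj(cc,[[*c,88]]).round(1))
E
```

```text
-8 [ 84.3 240.9] [101.3 255. ] [ 91.5 249.1] scene [[195.7 267.5]]
-6 [ 86.9 240.9] [103.8 255. ] [ 94.  249.1] scene [[196.4 267.1]]
-4 [ 89.4 240.9] [106.2 255. ] [ 96.5 249.1] scene [[197.1 266.7]]
-2 [ 91.9 240.9] [108.7 255. ] [ 99.  249.1] scene [[197.8 266.3]]
0 [ 94.5 240.9] [111.1 255. ] [101.5 249.1] scene [[198.5 265.9]]
2 [ 97.  240.9] [113.5 255. ] [104.  249.1] scene [[199.2 265.5]]
4 [ 99.5 240.9] [116. 255.] [106.4 249.1] scene [[199.9 265.1]]
6 [102.1 240.9] [118.4 255. ] [108.9 249.1] scene [[200.5 264.6]]
8 [104.6 240.9] [120.8 255. ] [111.4 249.1] scene [[201.2 264.2]]
10 [107.1 240.9] [123.3 255. ] [113.9 249.1] scene [[201.9 263.8]]
12 [109.7 240.9] [125.7 255. ] [116.4 249.1] scene [[202.6 263.4]]
14 [112.2 240.9] [128.1 255. ] [118.9 249.1] scene [[203.3 263. ]]
```

Call:
move_arm(moves=[-0.02,-0.1,0,0,-0.044,-0.2,0,0,-0.05,-0.248,0,0,-0.045,-0.2,0,0,-0.02,-0.1,0,0,0,0,0.06,0,0,0,0.1,0,0,0,0.06,0,0,0,0,0,0,0,0,0])

```text
t: 7.45
eef_pos: [600.3, -170.1, 124.8]
tcp_rot: [-3.142, 0.0, 2.939]
ft_force: [0.0, -0.8, -1.8]
opening: 0.173
grip_force: 30.0
```

Call:
move_arm(moves=[0,0,0.006,0,0,0,0.006,0,0,0,0,0])

```text
t: 7.82
eef_pos: [600.1, -170.4, 122.9]
tcp_rot: [-3.142, 0.0, 2.939]
ft_force: [-0.7, -1.2, -3.2]
opening: 0.166
grip_force: 30.0
```

Call:
move_arm(moves=[0,0,0.007,0,0,0,0,0])

```text
t: 8.07
eef_pos: [600.1, -170.4, 121.7]
tcp_rot: [3.142, -0.0, 2.939]
ft_force: [0.2, 0.2, -3.2]
opening: 0.166
grip_force: 30.0
```

Call:
move_arm(moves=[0,0,0.007,0,0,0,0,0])

```text
t: 8.32
eef_pos: [600.1, -170.4, 120.7]
tcp_rot: [3.142, -0.0, 2.939]
ft_force: [0.1, 0.2, -2.6]
opening: 0.165
grip_force: 30.0
```

Call:
move_arm(moves=[0,0,0.005,0,0,0,0,0])

```text
t: 8.57
eef_pos: [600.2, -170.4, 120.1]
tcp_rot: [-3.142, 0.0, 2.939]
ft_force: [-0.3, 0.3, -1.4]
opening: 0.169
grip_force: 30.0
```

Call:
move_arm(moves=[0,0,0.005,0,0,0,0,0])

```text
t: 8.82
eef_pos: [600.2, -170.4, 119.8]
tcp_rot: [-3.141, 0.001, 2.939]
ft_force: [-1.7, 0.5, 4.3]
opening: 0.168
grip_force: 30.0
```

Call:
move_arm(moves=[0,-0.02,-0.003,0,0,-0.02,0,0,0,0,0,0])

```text
t: 9.2
eef_pos: [598.7, -176.7, 119.3]
tcp_rot: [-3.141, -0.0, 2.939]
ft_force: [0.2, -0.9, -1.9]
opening: 0.167
grip_force: 30.0
```

Call:
move_arm(moves=[0,-0.014,0,0,0,-0.013,0,0,0,0,0,0])

```text
t: 9.57
eef_pos: [598.0, -180.4, 119.6]
tcp_rot: [3.142, -0.0, 2.939]
ft_force: [0.0, 0.4, -2.8]
opening: 0.164
grip_force: 30.0
```

Call:
move_arm(moves=[0,-0.006,0,0,0,0,0.015,0,0,0,0.01,0,0,0,0,0])

```text
t: 10.07
eef_pos: [597.8, -181.1, 115.8]
tcp_rot: [3.142, -0.0, 2.939]
ft_force: [0.4, 0.5, -1.8]
opening: 0.166
grip_force: 30.0
```

Call:
move_arm(moves=[0,0,0.012,0,0,0,0.012,0,0,0,0,0])

```text
t: 10.45
eef_pos: [597.9, -181.1, 112.2]
tcp_rot: [3.142, -0.0, 2.939]
ft_force: [0.4, 1.4, -2.6]
opening: 0.169
grip_force: 30.0
```

Call:
move_arm(moves=[0,0,0.01,0,0,0,0,0])

```text
t: 10.7
eef_pos: [597.9, -181.1, 110.8]
tcp_rot: [3.142, -0.0, 2.939]
ft_force: [-0.6, -0.5, -3.8]
opening: 0.164
grip_force: 30.0
```

Call:
move_arm(moves=[0,0,0.01,0,0,0,0,0])

```text
t: 10.95
eef_pos: [598.0, -181.2, 109.7]
tcp_rot: [-3.141, 0.001, 2.939]
ft_force: [-0.2, 0.4, 3.2]
opening: 0.169
grip_force: 30.0
```

The slot has dropped over the pin and the carrier is on the seat. Now I'll press it down.

Call:
move_arm(moves=[0,0,0.012,0,0,0,0.012,0,0,0,0,0])

```text
t: 11.32
eef_pos: [598.1, -181.1, 106.1]
tcp_rot: [-3.142, 0.001, 2.939]
ft_force: [-1.7, 1.0, 6.2]
opening: 0.166
grip_force: 30.0
```

Call:
move_arm(moves=[0,0,0.01,0,0,0,0,0])

```text
t: 11.58
eef_pos: [598.0, -181.2, 104.7]
tcp_rot: [-3.141, 0.001, 2.939]
ft_force: [-2.2, 1.5, 6.6]
opening: 0.163
grip_force: 30.0
```

Call:
move_arm(moves=[0,0,0.01,0,0,0,0,0])

```text
t: 11.82
eef_pos: [598.1, -181.2, 103.4]
tcp_rot: [-3.141, 0.001, 2.939]
ft_force: [-3.0, 1.3, 9.0]
opening: 0.17
grip_force: 30.0
```

Call:
move_arm(moves=[0,0,0.006,0,0,0,0,0])

```text
t: 12.08
eef_pos: [598.1, -181.2, 103.1]
tcp_rot: [-3.141, 0.001, 2.939]
ft_force: [-4.3, 1.5, 13.6]
opening: 0.166
grip_force: 30.0
```

Call:
move_arm(moves=[0,0,0.003,0,0,0,0,0,0,0,0,0])

```text
t: 12.45
eef_pos: [598.1, -181.2, 103.1]
tcp_rot: [-3.141, 0.001, 2.939]
ft_force: [-5.4, 1.8, 18.2]
opening: 0.168
grip_force: 30.0
```

```bash
python3 - <<'E'
from h import *
a,_=shot('side','s9.png'); b,_=shot('scene','c9.png')
s=monitor.state();print(s['t'],s['eef_pos'],s['ft_force'],s['moment'],s['grip_force'])
f=lambda im:cv2.resize(im[:,:,::-1],(400,400),interpolation=cv2.INTER_CUBIC)
cv2.imwrite('pics/f.png',np.hstack([f(a[110:270,210:370]),f(b[200:340,130:270])]))
E
```

```text
12.55 [ 598.09725774 -181.1629105   103.05764662] [-6.32824829  2.38611083 18.47219817] [ 0.56084899  1.15997413 -0.10711818] 29.972958862781525
```

View pics/f.png

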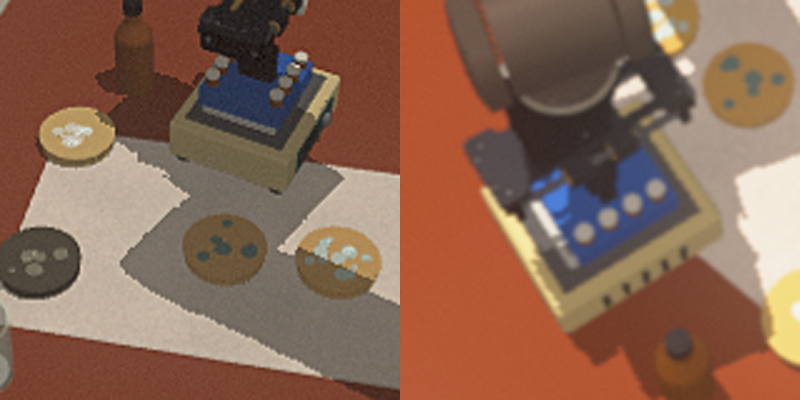

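The carrier sits square and flat on the seat, at about (255,90) in the left crop. The dishes and bottle have not moved, and the pressing force is steady.

```bash
python3 -c "
from cell import order
print(order.job_done())"
```

```text
the job is handed in; nothing more can be done
None
```

The carrier is on the drive pin, square with the shaker, and was still held by its handle at about 18 N, with the seat apparently at its stop, when I handed the job in at about 12.6 s; the dishes and bottle I could see in the final pictures had not moved.

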